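Try an amber nugget over the mosaic with tongs

ROBOT

A 6-joint arm with a two-finger parallel gripper is mounted at the origin on the work surface. World frame = base frame: x ahead of the robot, y to its left, z up, the work surface at z = 0. Lengths are in m, angles in rad, forces in N, time in s.
With the tool pointing down it reaches from about 0.35 to 0.725 m from the base axis. Payload 6 kg.
Tool frame: the origin (TCP) lies midway between the tips of the shut fingers; the grasp point (between the pads) lies 19 mm behind it (r.pinch_z is the distance from the TCP to the grasp point, in m); z points along the fingers, y is the line along which they close (so a half turn about z gives the same grasp; the last joint's range is limited). The gripper opens to 85 mm and grips with 20 to 120 N. Pads are 22 mm wide; open, the fingers measure 114 mm over their backs; the gripper's body (76 mm by 85 mm) begins 54 mm behind the grasp point. The pads swing forward as they close: fully open they stand 13 mm farther back than shut.
Start: joints at [-0.844, 0.04, 0.085, 0, -1.615, -0.334], TCP at [0.23, -0.554, 0.231] pointing down, gripper open.
Joint ranges: [-2.56, 2.56], [-1.29, 2.01], [-1.08, 1.49], [-3.29, 1.98], [-2.81, -0.18], [-2.99, 2.99]. Speed limits (rad/s): [2.57, 2.57, 3.01, 3.14, 3.14, 3.14].

INTERFACE

Orientations are given as a rotation vector (axis times angle).
In Python, from rig import monitor, imaging, workorder, r gives the robot as it stands. The module is installed in compiled form; this text tells all that it offers.
- The arm moves only by the shell command python3 -m pendant 'ROWS' [OPENING]. ROWS is text: rows parted by semicolons, each of 4 numbers parted by spaces: the shift along the tool's x, y, z in mm, then the turn about the tool's z in rad. A call has 1 to 12 rows; each row is the pose to reach, as a shift and turn from the pose commanded when the call began, along the tool's axes at that moment; what a row does not reach only later rows make up. A row lasts 1/10 s, in which the tool goes at most 50 mm and 8.59 degrees, less where a joint would pass 70% of its speed; a pose out of reach is approached as far as the arm can. A call with a gripper value outside its range is refused whole. OPENING is the closure, from 0 (fully open) to 1 (shut), set as the call begins (- or left out, the last holds). The fingers move at their own pace and stop on an object; the grip force is fixed at half the most. Time passes only in rows, so rows that repeat a pose let the fingers close. It gives the time, the measured TCP pose, the force, the opening and the grip force at its end, in the units of the state.
- monitor.read_state(): the state, without advancing time (a new reading comes with each control period).
- imaging.read_camera(name): name is "side" or "top"; returns a dict with "pixels" (400x640x3 uint8, red, green, blue), "z_map" (400x640 float32, m along the optical axis (not along the pixel's ray), 0 where there is no reading), "vfov" (degrees; the focal length in pixels is half the picture's height over the tangent of half this angle, whatever the lens; pixels are square), "cx", "cy" (the principal point, pixels), "dist_coeffs" ([k1, k2, p1, p2, k3] as OpenCV has them; the pictures are not rectified), "world_from_camera" (4x4, takes a point from camera to world coordinates). Camera axes: x right, y down, z forward; pixel columns grow to the right and rows downward; lengths in m; the calibration is good to about 2 mm. A picture is of the moment at which its call begins.
- workorder.job_done(): hands the job in; it is judged then, once.
The state is a dict: "t": time; "joint_positions": joint angles; "qvel": joint speeds; "tau": joint torques, N m; "position": TCP position; "ee_rot": TCP orientation; "contact_force": force on the tool from outside, world axes, zero at the start; "wrist_torque": the same for the moment, N m; "gripper_width": finger opening in m; "gripper_force": force on a finger pad.
Only numpy, scipy, OpenCV 4.12 (cv2) and the standard library are available. Lean on these libraries where they do the work, as an engineer would, in place of code of your own. Each camera call takes 0.05 s, during which the arm holds its last target. There are 200 camera calls.

TASK

Pick up the spring tongs, pinch the amber glass nugget with them, lift it off the white block and hold it still over the bare round spot of the mosaic panel, at least 10 cm up, to judge its colour. Only the tongs may touch the amber nugget, never the robot's fingers, and the other two nuggets, the jar and the tape stay where they are. Finish while holding: keep the nugget up in the squeezed tongs and put nothing down.

Things in the scene. Friction and masses are not known exactly. Their poses are not given: they have to be found in the camera images.
- tongs: Steel spring tongs lying on the table, 211 mm long, 24 mm high, 100 g, balanced at the grip. Origin: underside, at the place to grip, midway between the open arms; x points from pivot to jaws, y to the fixed left arm, z up. Round pivot post at x = -90 mm; blue jaws end at x = +110 mm. A spring holds them open; squeezed a little they can be carried with jaws open, squeezed on they pinch.
- tongs_arm: The hinged right arm of the tongs, 200 mm long. Origin: on the pivot's axis at the tongs' underside; its x points along the tongs to the jaws when open, and the arm swings about z, towards +y as the tongs close.
- pads (a point): Place to grip, above the tongs' origin, 12 mm over the underside, between black rubber pads on the arms' outsides (x -28 to +28 mm, 1 to 23 mm high). Width over the pads, jaw gap, squeeze: 58 mm, 55 mm, 0 N (open; starts to close at 5 N); 53 mm, 45 mm, 6 N; 44 mm, 26 mm, 8 N (on a nugget). When both pads are squeezed the arms close evenly about the middle.
- jaws (a point): Point midway between the two open blue jaws, 95 mm ahead of the tongs' origin (x), 11 mm above the underside. Each jaw is 28 mm long, 20 mm high (1 to 21 mm above the underside), 5 mm thick. Open, they stand 55 mm apart inside, 72 mm over their outsides.
- stand: White plastic block fixed on the table, 60 mm (x) by 200 mm (y) by 30 mm high, carrying three glass nuggets in a row along y, 65 mm apart. Origin: centre of its underside.
- amber: The orange-amber glass nugget: a round upright barrel, 26 mm diameter, 24 mm high (its side is straight from 6 to 18 mm), 30 g. It stands on the block in any of the three places. Origin: centre of its underside.
- cobalt: Dark blue glass nugget, otherwise like the amber one. Stays on the block.
- teal: Teal green glass nugget, otherwise like the amber one. Stays on the block.
- panel: Mosaic panel fixed flat on the table, 180 by 180 mm, 12 mm high (14 mm with its blue tiles). Origin: centre of its underside.
- spot (a point): Centre of the bare, pale round spot (52 mm diameter) in the middle of the panel, on its top, 12 mm above the table.
- jar: Closed glass jar with a blue cap, 60 mm diameter, 85 mm high, standing beyond the work. Origin: centre of its underside. To be left alone.
- tape: Yellow roll of tape lying flat, 80 mm diameter, 22 mm high, near the robot. Origin: centre of its underside. To be left alone.

How it is judged:
On the way, in this order (a step that is already met when the one before it is completed fails the run):
1. the tongs are gripped and lifted off the table (height (world z) of tongs above 0.015 m and contact force between the fingers and tongs above 1 N), for 0.2 s.
2. the amber nugget is pinched in the tongs and lifted clear of the block (height (world z) of amber above 0.045 m and contact force between tongs_arm and amber above 0.6 N and contact force between stand and amber below 0.05 N), for 0.2 s.
At the end, for the whole second after the job is handed in: The amber nugget is still (under 3 cm/s), pinched (over 0.6 N) in the tongs that the fingers hold, within 35 mm of the bare spot's centre in plan, underside over 100 mm above the table, touched by no robot part; other nuggets within 20 mm, jar and tape within 30 mm of their first places (height (world z) of amber above 0.1 m and horizontal distance between amber and spot below 0.035 m and contact force between tongs_arm and amber above 0.6 N and contact force between each of the arm, the fingers and amber below 0.05 N and contact force between the fingers and tongs above 1 N and linear speed of amber below 0.03 m/s and distance of each of cobalt, teal from where it was at the start of the episode below 0.02 m and distance of each of jar, tape from where it was at the start of the episode below 0.03 m); the arm keeps its last pose, push and grip.
It fails at once if the robot itself touches the amber nugget (contact force between any of the fingers, the arm and amber above 0.3 N).
It fails at once if another nugget is moved by more than 20 mm (distance of any of cobalt, teal from where it was at the start of the episode above 0.02 m).
It fails at once if the jar or the tape is moved by more than 30 mm (distance of any of jar, tape from where it was at the start of the episode above 0.03 m).
It also fails if it takes over 45 s, if anything falls off the work surface, if the arm or the gripper's body presses on something with over 40 N, if the wrist force passes 120 N, or if a joint passes its speed limit or range.

## Working session

There is one attempt and no reset: what is moved stays moved. The work goes in short steps, Python scripts to look and compute and a shell command to move; the robot and the scene stay as the last step left them, time stands still between calls to the robot, and variables do not carry over. Pictures are saved under pics/ and viewed, at most 10 in all, crops included, and the job is handed in when it is done.

```bash
mkdir -p pics
cat > h.py <<'E'
import numpy as np, cv2, pickle
from rig import monitor, imaging, workorder, r
def cam(n):
    d=imaging.read_camera(n); h=d["pixels"].shape[0]
    f=h/2/np.tan(np.radians(d["vfov"])/2)
    d["K"]=np.array([[f,0,d["cx"]],[0,f,d["cy"]],[0,0,1.]]); d["D"]=np.array(d["dist_coeffs"],float); d["T"]=np.array(d["world_from_camera"])
    return d
def save(d,n): cv2.imwrite("pics/"+n,cv2.cvtColor(d["pixels"],cv2.COLOR_RGB2BGR))
def ray(d,uv):
    p=cv2.undistortPoints(np.array(uv,float).reshape(-1,1,2),d["K"],d["D"]).reshape(-1,2)
    v=np.c_[p,np.ones(len(p))]
    return d["T"][:3,3], v@d["T"][:3,:3].T
def plane(d,uv,z):
    o,v=ray(d,uv); return o+v*((z-o[2])/v[:,2])[:,None]
def depth(d,uv):
    o,v=ray(d,uv); uv=np.array(uv).reshape(-1,2).astype(int); return o+v*d["z_map"][uv[:,1],uv[:,0]][:,None]
def two(d1,a,d2,b):
    o1,v1=ray(d1,a);o2,v2=ray(d2,b);A=0;B=0
    for o,v in((o1,v1[0]),(o2,v2[0])):
        v=v/np.linalg.norm(v);P=np.eye(3)-np.outer(v,v);A=A+P;B=B+P@o
    return np.linalg.solve(A,B)
E
python3 - <<'E'
from h import *
for n in("side","top"):
    d=cam(n); save(d,n+"0.png"); pickle.dump(d,open(n+"0.pkl","wb")); print(n,d["T"].round(3).tolist(),d["D"],d["K"][0,0],d["cx"],d["cy"])
print(monitor.read_state(), r.pinch_z)
E
```

```text
side [[-0.879, -0.264, 0.397, 0.099], [-0.477, 0.493, -0.728, 0.797], [-0.004, -0.829, -0.559, 0.687], [0.0, 0.0, 0.0, 1.0]] [-0.02948302  0.          0.          0.          0.        ] 488.2630769920662 323.7948071039972 196.84327554415609
top [[0.015, -0.989, 0.146, 0.36], [-1.0, -0.011, 0.027, -0.021], [-0.025, -0.147, -0.989, 1.144], [0.0, 0.0, 0.0, 1.0]] [-0.08913518  0.          0.          0.          0.        ] 502.50663982163985 328.5729227995209 194.66462160965798
{'t': 0.1, 'joint_positions': array([-8.44301863e-01,  4.07822627e-02,  8.39463401e-02, -4.37259476e-04,
       -1.61546903e+00, -3.33724074e-01]), 'qvel': array([-0.00091436, -0.00107417,  0.00100514,  0.00206252, -0.00100746,
        0.000878  ]), 'tau': array([-5.56891944e-03, -3.69348764e+01,  3.48279405e+01,  6.95184633e+00,
       -4.60077776e-03,  3.17589155e-07]), 'position': array([ 0.22964126, -0.55401616,  0.23037536]), 'ee_rot': array([ 6.12958273e-01, -3.08082070e+00, -2.39115585e-03]), 'contact_force': array([ 0.64816828, -0.6801608 ,  0.21577835]), 'wrist_torque': array([-0.00256199,  0.00173017,  0.04464748]), 'gripper_force': 0.0, 'gripper_width': 0.08569082001953154} 0.0187
```

View pics/top0.png

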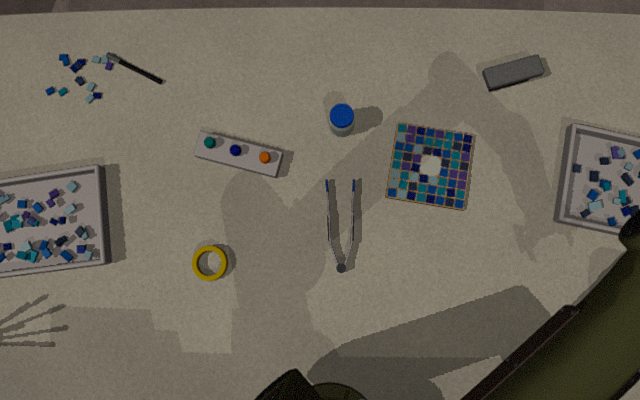

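View pics/side0.png

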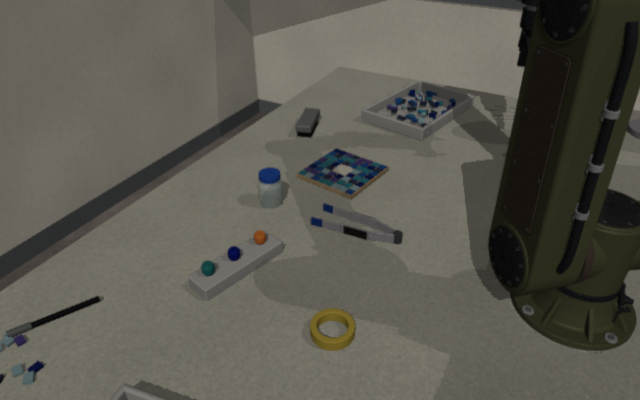

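Top view: tongs pivot at (341,268), with jaws at (328,185) and (357,185). Amber (265,157) is the right-hand nugget on the block, then cobalt (236,150) and teal (209,142); the spot is at (430,165). The side view agrees: amber (260,237), cobalt (234,254), pivot (398,238), jaws (317,222) and (328,209), spot (344,170).

```bash
cat >> h.py <<'E'
def blob(d,lo,hi,box):
    hsv=cv2.cvtColor(d["pixels"],cv2.COLOR_RGB2HSV); m=cv2.inRange(hsv,lo,hi)
    x0,y0,x1,y1=box; k=np.zeros_like(m); k[y0:y1,x0:x1]=m[y0:y1,x0:x1]
    n,l,s,c=cv2.connectedComponentsWithStats(k); i=1+np.argmax(s[1:,4]); return c[i],s[i]
E
python3 - <<'E'
from h import *
T=pickle.load(open("top0.pkl","rb"));S=pickle.load(open("side0.pkl","rb"))
OR=((5,150,100),(18,255,255));BL=((105,150,40),(125,255,255));TE=((78,120,30),(100,255,255));GY=((0,0,0),(180,255,75));WH=((0,0,150),(180,60,255))
f=lambda n,c,bt,bs:None
for n,c,bt,bs in [("amber",OR,(250,145,280,170),(250,225,270,250)),("cobalt",BL,(226,140,246,160),(224,243,244,264)),("teal",TE,(200,133,218,151),(198,258,218,278)),
 ("jawL",BL,(322,175,336,195),(306,214,324,228)),("jawR",BL,(348,175,364,195),(320,202,336,214)),
 ("pivot",GY,(333,260,349,274),(390,228,404,246)),("spot",WH,(415,150,445,180),(332,162,358,178))]:
    try:
        a,sa=blob(T,*c,bt);b,sb=blob(S,*c,bs)
        print(n,a.round(1),sa[4],b.round(1),sb[4],"tri",two(T,a,S,b).round(4),"topdepth",depth(T,a)[0].round(4),"side",depth(S,b)[0].round(4))
    except Exception as e: print(n,e)
# stand & panel corners from depth-based height mask
h,w=T["z_map"].shape;uv=np.array([(x,y) for y in range(h) for x in range(w)],float)
P=depth(T,uv).reshape(h,w,3)
for n,(x0,y0,x1,y1),zl,zh in[("stand",(180,115,300,190),.02,.04),("tongs",(315,170,370,280),.01,.04),("panel",(375,110,485,220),.006,.025)]:
    q=P[y0:y1,x0:x1].reshape(-1,3);q=q[(q[:,2]>zl)&(q[:,2]<zh)]
    rc=cv2.minAreaRect((q[:,:2]*1000).astype(np.float32)); print(n,len(q),np.median(q[:,2]),rc)
im=T["pixels"][120:290,180:380]
cv2.imwrite("pics/crop.png",cv2.resize(cv2.cvtColor(im,cv2.COLOR_RGB2BGR),None,fx=4,fy=3.5,interpolation=cv2.INTER_CUBIC))
E
```

```text
amber [263.5 156.8] 79 [259.1 236.5] 109 tri [0.6062 0.1561 0.0435] topdepth [0.6048 0.1549 0.0539] side [0.6003 0.1622 0.0498]
cobalt [234.6 149.7] 75 [233.6 253.1] 122 tri [0.6227 0.223  0.0413] topdepth [0.6201 0.2203 0.056 ] side [0.6154 0.2297 0.0491]
teal [209.  142.1] 86 [207.7 268. ] 135 tri [0.6401 0.283  0.0414] topdepth [0.6369 0.279  0.0579] side [0.6316 0.2898 0.0502]
jawL [326.5 184.9] 15 [315.9 221.5] 57 tri [0.5492 0.0142 0.0091] topdepth [0.5485 0.0143 0.0197] side [0.5464 0.0169 0.0117]
jawR [353.4 184.2] 18 [327.6 207.8] 50 tri [ 0.5515 -0.0472  0.0088] topdepth [ 0.5508 -0.0466  0.0188] side [ 0.5499 -0.0465  0.0095]
pivot [341.  267.2] 80 [396.7 236.2] 128 tri [ 0.3635 -0.0209  0.0112] topdepth [ 0.3638 -0.0208  0.0239] side [ 0.36   -0.0115  0.0191]
spot attempt to get argmax of an empty sequence
stand 1912 0.030371042575277674 ((619.4306030273438, 220.1416015625), (200.67922973632812, 61.20071792602539), 75.5930404663086)
tongs 464 0.02313942818560888 ((457.8928527832031, -15.369659423828125), (209.39352416992188, 65.92849731445312), 0.1916247308254242)
panel 6017 0.013861215308510477 ((601.2040405273438, -210.03172302246094), (228.8804473876953, 255.8693389892578), 88.99883270263672)
```

View pics/crop.png

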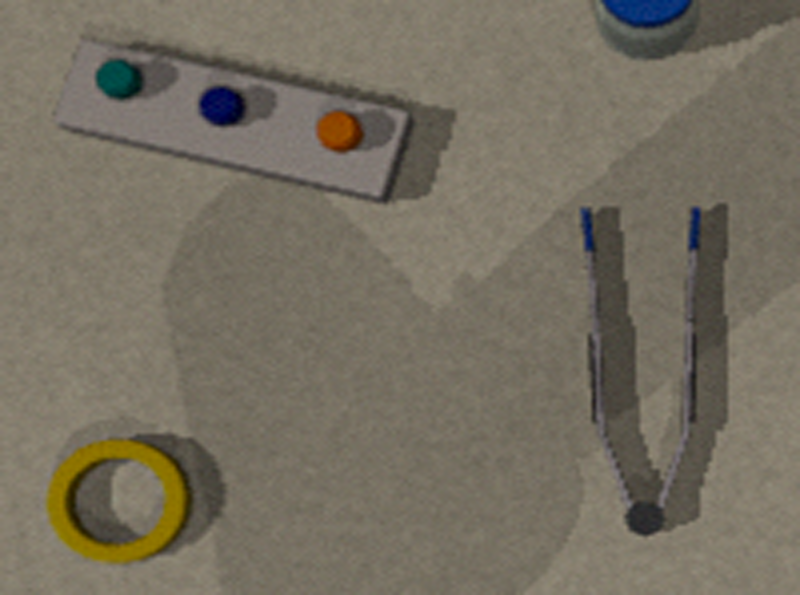

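The crop confirms the layout: tongs open along +x, amber on the end of the block nearest the tongs, and cobalt next to it.

```bash
cat >> h.py <<'E'
from scipy.spatial.transform import Rotation as Ro
def go(xyz,tongs_yaw,s=None):
    "shift mm in tool axes, turn, to bring TCP to xyz with tool y along tongs y"
    s=s or monitor.read_state(); R=Ro.from_rotvec(s["ee_rot"]).as_matrix()
    y=np.array([-np.sin(tongs_yaw),np.cos(tongs_yaw),0]); yt=R.T@y
    a=np.arctan2(-yt[0],yt[1]); a=(a+np.pi/2)%np.pi-np.pi/2
    print("go",(R.T@(np.array(xyz)-s["position"])*1000).round(1),"turn",round(a,3),"at",s["position"].round(4),"t",s["t"])
E
python3 - <<'E'
from h import *
T=pickle.load(open("top0.pkl","rb"));S=pickle.load(open("side0.pkl","rb"))
for d,b in((T,(418,153,443,178)),(S,(330,162,358,178))):
    x0,y0,x1,y1=b; g=cv2.cvtColor(d["pixels"],cv2.COLOR_RGB2GRAY); k=np.zeros_like(g);k[y0:y1,x0:x1]=g[y0:y1,x0:x1]
    t,_=cv2.threshold(g[y0:y1,x0:x1],0,255,cv2.THRESH_OTSU); n,l,s,c=cv2.connectedComponentsWithStats((k>t).astype(np.uint8)); i=1+np.argmax(s[1:,4])
    print("spot",t,c[i],s[i],plane(d,c[i],.012),depth(d,c[i])); d["sp"]=c[i]
print(two(T,T["sp"],S,S["sp"]))
go((.4535,-.019,.10),.03)
E
```

```text
spot 88.0 [430.17661098 165.37708831] [418 154  24  24 419] [[ 0.59782874 -0.22265689  0.012     ]] [[ 0.59761557 -0.22247651  0.01301414]]
spot 72.0 [344.45212766 169.95212766] [333 164  25  14 188] [[ 0.59140617 -0.22037995  0.012     ]] [[ 0.59474607 -0.22728944  0.0074188 ]]
[ 0.59595973 -0.22399436  0.00932547]
go [-411.6  408.4  131. ] turn 0.363 at [ 0.2296 -0.554   0.2304] t 0.1
```

```bash
python3 -m pendant '-35 34 11 0.03; -69 68 22 0.06; -103 102 33 0.09; -137 136 44 0.12; -172 170 55 0.15; -206 204 66 0.18; -240 238 77 0.21; -274 272 88 0.24; -309 306 99 0.27; -343 340 110 0.3; -377 374 121 0.33; -412 408 131 0.363' 0; python3 -m pendant '0 0 0 0; 0 0 0 0;0 0 0 0'
python3 - <<'E'
from h import *
for n in("side","top"):
    d=cam(n); save(d,n+"1.png")
go((.4535,-.019,.05),.03)
E
```

```text
t: 1.3
position: [0.4542, -0.0175, 0.0998]
ee_rot: [-0.046, 3.141, 0.001]
contact_force: [1.2, -1.0, 0.7]
gripper_width: 0.0853
gripper_force: 0.0
t: 1.6
position: [0.4539, -0.0202, 0.1004]
ee_rot: [0.046, -3.141, 0.0]
contact_force: [0.0, -0.4, -0.9]
gripper_width: 0.0854
gripper_force: 0.0
go [ 0.5  1.5 50.7] turn -0.002 at [ 0.454  -0.0205  0.1007] t 1.7
```

View pics/top1.png

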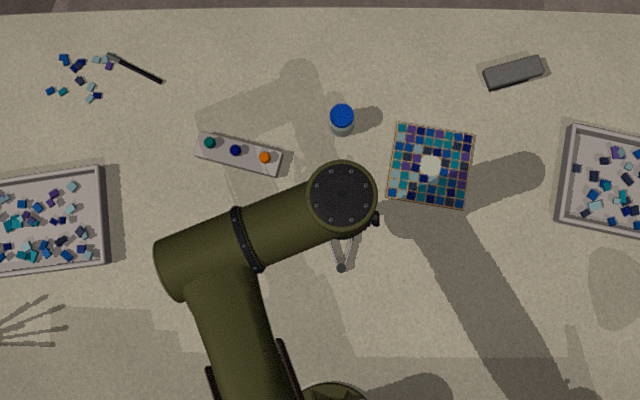

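The wrist now stands over the tongs, with the pivot visible at (341,268) just behind it. The nuggets are undisturbed.

```bash
python3 -m pendant '0 1 25 0; 0 1 50 0; 0 1 65 0; 0 1 78 0; 0 1 88 0; 0 1 96 0; 0 1 99 0; 0 1 99 0' 0;  python3 -m pendant '0 0 0 0; 0 0 0 0;0 0 0 0;0 0 0 0;0 0 0 0' 0.3
python3 - <<'E'
from h import *
d=cam("side"); save(d,"side2.png"); cv2.imwrite("pics/side2c.png",cv2.resize(cv2.cvtColor(d["pixels"],cv2.COLOR_RGB2BGR)[140:280,260:460],None,fx=4,fy=4))
E
```

```text
t: 2.5
position: [0.4541, -0.0187, 0.0012]
ee_rot: [0.047, -3.141, 0.0]
contact_force: [-0.3, -0.0, 0.3]
gripper_width: 0.0854
gripper_force: 0.0
t: 3.0
position: [0.4541, -0.0186, 0.0014]
ee_rot: [-0.047, 3.141, 0.0]
contact_force: [-0.4, -0.3, -0.2]
gripper_width: 0.0596
gripper_force: 0.0
```

View pics/side2c.png

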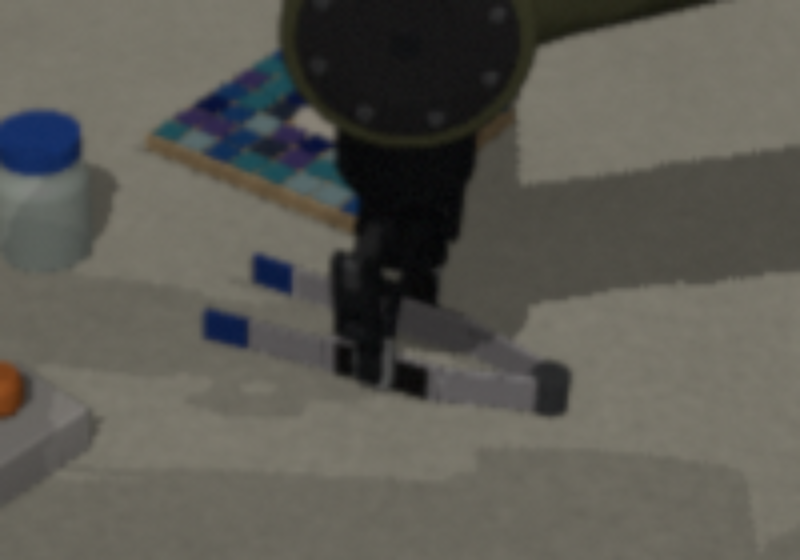

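The fingers straddle the tongs at the rubber pads, with jaws at about (275,272) and (225,328) in the crop. I'll squeeze lightly and lift.

```bash
python3 -m pendant '0 0 0 0;0 0 0 0;0 0 0 0; 0 0 0 0;0 0 0 0' 0.39; python3 -m pendant '0 0 -5 0; 0 0 -15 0; 0 0 -30 0; 0 0 -50 0; 0 0 -70 0; 0 0 -85 0; 0 0 -90 0; 0 0 -90 0;0 0 -90 0'
python3 - <<'E'
from h import *
d=cam("side"); save(d,"side3.png"); pickle.dump(d,open("s3.pkl","wb")); cv2.imwrite("pics/side3c.png",cv2.resize(cv2.cvtColor(d["pixels"],cv2.COLOR_RGB2BGR)[100:260,260:460],None,fx=4,fy=3.7))
d=cam("top"); save(d,"top3.png"); pickle.dump(d,open("t3.pkl","wb"))
E
```

```text
t: 3.55
position: [0.4549, -0.0188, 0.0024]
ee_rot: [-0.047, 3.14, -0.001]
contact_force: [-1.5, 0.3, 5.8]
gripper_width: 0.052
gripper_force: 7.4
t: 4.45
position: [0.4536, -0.0186, 0.0903]
ee_rot: [0.047, -3.14, -0.0]
contact_force: [-0.3, -0.5, -0.3]
gripper_width: 0.0521
gripper_force: 5.8
```

View pics/side3c.png

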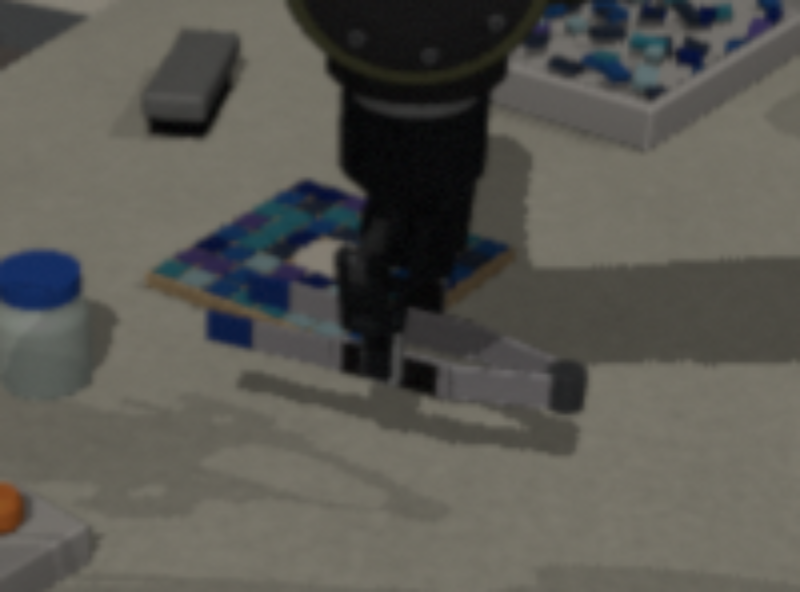

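Tongs are lifted and look level, with the left jaw at about (317,189) and pivot at (402,204) in the full side frame. Next I'll check pitch and offset, then head to the amber.

Run:
```python
from h import *
S=pickle.load(open("s3.pkl","rb"));T=pickle.load(open("t3.pkl","rb"));S0=pickle.load(open("side0.pkl","rb"))
BL=((105,150,40),(125,255,255));GY=((0,0,0),(180,255,75))
a,sa=blob(S,*BL,(308,180,325,198)); b,sb=blob(S,*GY,(396,194,410,214))
print(a,sa,b,sb,depth(S,a),depth(S,b))
for n,bx in(("jawtop",(315,150,375,200)),):
    try: a,s=blob(T,*BL,bx);print(a,s,depth(T,a))
    except Exception as e:print(e)
p,s=blob(T,*GY,(330,255,352,290)); print(p,s,depth(T,p), two(T,p,S,b))
# nuggets: per-view silhouettes on plane z
T0=pickle.load(open("top0.pkl","rb"))
h=cv2.cvtColor(T0["pixels"],cv2.COLOR_RGB2HSV)
z=T0["z_map"];uv=np.array([(x,y) for y in range(125,175) for x in range(190,285)],float);P=depth(T0,uv)
q=P[(P[:,2]>.045)]; 
for c in ((.606,.155),(.622,.221),(.638,.281)):
    k=q[np.hypot(q[:,0]-c[0],q[:,1]-c[1])<.022]; print(len(k),k.mean(0),k.min(0),k.max(0))
for yaw in(-.257,): 
    for A in((.605,.1555),):
        go((A[0]-.095*np.cos(yaw),A[1]-.095*np.sin(yaw),.12),yaw)
```

```text
[317.  188.5] [313 185   9   8  60] [401.12751678 202.88590604] [396 194  11  18 149] [[0.54552933 0.01142816 0.09941722]] [[ 0.35744403 -0.01027866  0.10909628]]
attempt to get argmax of an empty sequence
[340.76 268.24] [336 264  10  10  75] [[ 0.36139    -0.020306    0.11097712]] [ 0.36105868 -0.02040617  0.10177449]
105 [0.60542186 0.15371577 0.05310144] [0.59347885 0.14272898 0.04523241] [0.61905672 0.16563976 0.05865646]
98 [0.62225945 0.22155851 0.0528817 ] [0.61070164 0.21039795 0.04500214] [0.63480226 0.23388593 0.05735263]
96 [0.63857492 0.27973865 0.05310808] [0.62837523 0.26819201 0.04501698] [0.6509264  0.29356582 0.05923468]
go [-65.4 196.5 -30. ] turn 0.287 at [ 0.4535 -0.0187  0.0901] t 4.55
```

```bash
python3 -m pendant '0 0 -15 0; -3 15 -30 0; -10 40 -30 0.03; -20 70 -30 0.08; -30 100 -30 0.13; -42 130 -30 0.18; -54 160 -30 0.23; -64 185 -30 0.27; -68 197 -30 0.288; -68 197 -30 0.288; -68 197 -30 0.288;-68 197 -30 0.288'
python3 - <<'E'
from h import *
S=cam("side"); save(S,"side4.png"); pickle.dump(S,open("s4.pkl","wb")); T=cam("top"); save(T,"top4.png"); pickle.dump(T,open("t4.pkl","wb"))
cv2.imwrite("pics/c4.png",np.hstack([cv2.resize(cv2.cvtColor(d["pixels"],cv2.COLOR_RGB2BGR)[y:y+150,x:x+130],None,fx=3,fy=3) for d,x,y in((S,190,140),(T,190,110))]))
go((.5156,.1799,.035),-.258)
E
```

```text
t: 5.75
position: [0.5162, 0.1797, 0.1217]
ee_rot: [0.405, 3.115, 0.0]
contact_force: [0.6, -0.9, -1.0]
gripper_width: 0.0523
gripper_force: 5.8
go [ 0.6  0.  86.7] turn -0.001 at [0.5162 0.1797 0.1217] t 5.85
```

View pics/c4.png

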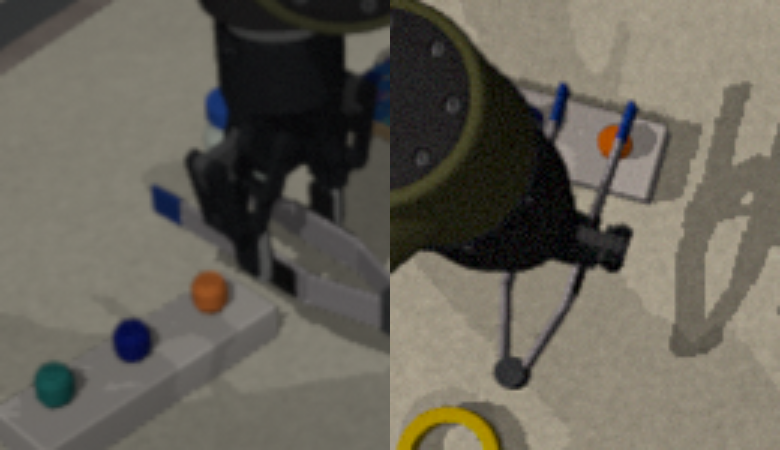

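Right half (top view): the jaws at about (246,143) and (269,150) straddle the amber, allowing for parallax. I'll measure where they are.

Run:
```python
from h import *
T=pickle.load(open("t4.pkl","rb"));S=pickle.load(open("s4.pkl","rb"))
BL=((105,150,40),(125,255,255))
J=[]
for bx in((243,134,253,152),(262,138,276,160)):
    a,s=blob(T,*BL,bx);p=plane(T,a,.137)[0];J.append(p);print(a,s,p,depth(T,a))
a,s=blob(S,*BL,(238,200,254,216));print("side",a,s,depth(S,a))
OR=((5,150,100),(18,255,255));b,_=blob(S,*OR,(250,225,270,250));print(b,depth(S,b))
m=(J[0]+J[1])/2;A=np.array([.606,.156]);f=np.array([np.cos(-.258),np.sin(-.258)]);l=np.array([-f[1],f[0]])
print("mid",m,"amber ahead",(A-m[:2])@f,"left",(A-m[:2])@l,"gap",np.linalg.norm(J[0]-J[1]))
```

```text
[245.96296296 143.88888889] [244 138   5  12  27] [0.61315399 0.17898642 0.137     ] [[0.61275186 0.17866825 0.13859884]]
[268.59375 149.75   ] [266 144   6  13  32] [0.60101502 0.13134374 0.137     ] [[0.60028009 0.13087822 0.14006916]]
side [245.15789474 207.77192982] [241 203   9  11  57] [[0.61184363 0.18244664 0.13179073]]
[259.01769912 236.83185841] [[0.59969373 0.16343407 0.04985012]]
mid [0.60708451 0.15516508 0.137     ] amber ahead -0.0012616391000718782 left 0.0005305776051945622 gap 0.049164816996951355
```

```bash
python3 -m pendant '0 0 20 0; 0 0 40 0; 0 0 55 0; 0 0 66 0; 0 0 75 0; 0 0 81 0; 0 0 84 0; 0 0 85 0; 0 0 85 0'
python3 - <<'E'
from h import *
S=cam("side"); T=cam("top"); BL=((105,150,40),(125,255,255));OR=((5,150,100),(18,255,255))
cv2.imwrite("pics/c5.png",np.hstack([cv2.resize(cv2.cvtColor(d["pixels"],cv2.COLOR_RGB2BGR)[y:y+150,x:x+130],None,fx=3,fy=3) for d,x,y in((S,190,160),(T,190,110))]))
E
```

```text
t: 6.75
position: [0.5164, 0.1804, 0.0367]
ee_rot: [0.404, 3.115, 0.001]
contact_force: [0.2, -0.4, 0.3]
gripper_width: 0.0521
gripper_force: 5.8
```

View pics/c5.png

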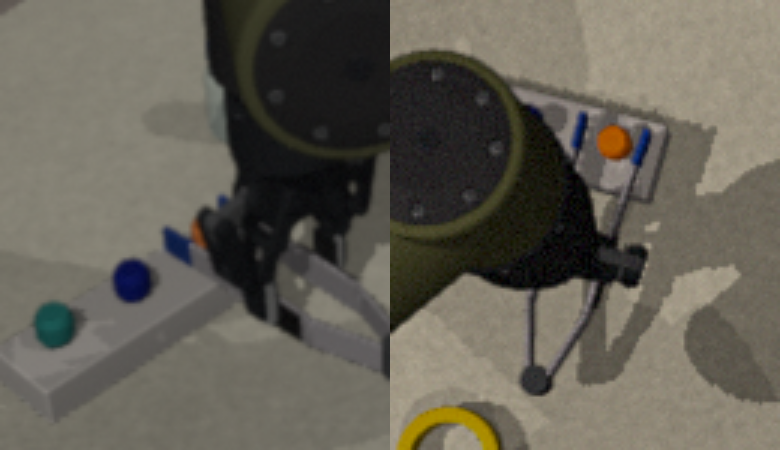

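The amber (613,142 in the crop) sits between the jaws (580,130) and (641,147), well clear of cobalt. Squeezing.

```bash
python3 -m pendant '0 0 0 0;0 0 0 0;0 0 0 0' 0.45;python3 -m pendant '0 0 0 0;0 0 0 0;0 0 0 0;0 0 0 0;0 0 0 0' 0.52; python3 -m pendant '0 0 0 0;0 0 0 0;0 0 0 0' 0.56; python3 -m pendant '0 0 -3 0; 0 0 -8 0; 0 0 -16 0; 0 0 -28 0; 0 0 -45 0; 0 0 -65 0; 0 0 -85 0; 0 0 -105 0; 0 0 -118 0; 0 0 -120 0;0 0 -120 0'
python3 - <<'E'
from h import *
S=cam("side"); T=cam("top"); save(S,"side6.png"); save(T,"top6.png")
cv2.imwrite("pics/c6.png",np.hstack([cv2.resize(cv2.cvtColor(d["pixels"],cv2.COLOR_RGB2BGR)[y:y+170,x:x+130],None,fx=3,fy=3) for d,x,y in((S,190,130),(T,190,110))]))
OR=((5,150,100),(18,255,255));BL=((105,150,40),(125,255,255))
for f in (lambda:(blob(T,*OR,(230,110,300,180)),T),lambda:(blob(S,*OR,(210,130,300,250)),S)):
    try:
        (a,s),d=f();print(a,s,depth(d,a))
    except Exception as e:print(e)
go((.597-.0935*np.cos(-.1),-.222-.0935*np.sin(-.1),.16),-.1)
E
```

```text
t: 7.15
position: [0.5162, 0.1803, 0.0364]
ee_rot: [0.404, 3.115, 0.0]
contact_force: [0.1, -0.4, -0.9]
gripper_width: 0.0471
gripper_force: 7.4
t: 7.65
position: [0.5162, 0.1803, 0.0364]
ee_rot: [0.404, 3.115, 0.0]
contact_force: [-0.3, -0.2, -0.9]
gripper_width: 0.0419
gripper_force: 52.7
t: 7.95
position: [0.5162, 0.1803, 0.0363]
ee_rot: [-0.404, -3.115, -0.0]
contact_force: [-1.2, 0.7, 0.1]
gripper_width: 0.042
gripper_force: 60.8
t: 9.05
position: [0.5161, 0.1804, 0.1563]
ee_rot: [-0.404, -3.115, -0.001]
contact_force: [0.5, -0.2, -2.4]
gripper_width: 0.0415
gripper_force: 60.8
[253.90265487 144.0619469 ] [249 138  11  13 113] [[0.60355735 0.15560201 0.17412147]]
[251.48 187.4 ] [249 184   6   8  25] [[0.60512339 0.16466201 0.17150841]]
go [ -89.  -382.8   -4.7] turn -0.158 at [0.5157 0.1801 0.1551] t 9.15
```

View pics/c6.png

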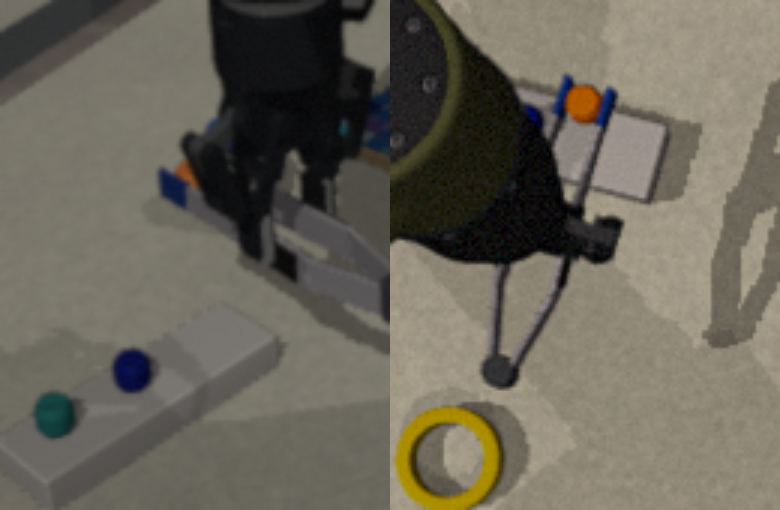

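The amber is pinched between the jaws ((583,104) in the top crop) and off the block. Cobalt and teal are in place. Now carrying it to the spot.

```bash
python3 -m pendant '-2 -10 0 0; -7 -30 0 -0.01; -14 -60 0 -0.02; -23 -100 0 -0.04; -33 -140 0 -0.055; -42 -180 0 -0.07; -51 -220 0 -0.085; -60 -260 0 -0.1; -70 -300 0 -0.12; -78 -335 0 -0.135; -84 -362 0 -0.15; -89 -383 0 -0.158'; python3 -m pendant '0 0 0 0;0 0 0 0;0 0 0 0;0 0 0 0;0 0 0 0'
python3 - <<'E'
from h import *
S=cam("side"); T=cam("top"); save(S,"side7.png"); save(T,"top7.png")
OR=((5,150,100),(18,255,255))
a,s=blob(T,*OR,(380,90,480,200));print(a,s,depth(T,a),plane(T,a,.165))
try:
    b,s=blob(S,*OR,(280,60,420,200));print(b,s,depth(S,b),two(T,a,S,b))
except Exception as e:print(e)
cv2.imwrite("pics/c7.png",np.hstack([cv2.resize(cv2.cvtColor(d["pixels"],cv2.COLOR_RGB2BGR)[y:y+170,x:x+130],None,fx=3,fy=3) for d,x,y in((S,290,60),(T,350,90))]))
E
```

```text
t: 10.35
position: [0.5033, -0.215, 0.1555]
ee_rot: [-0.159, -3.136, 0.0]
contact_force: [1.2, 0.5, -0.8]
gripper_width: 0.0416
gripper_force: 60.9
t: 10.85
position: [0.5046, -0.2121, 0.1564]
ee_rot: [0.156, 3.138, 0.0]
contact_force: [-0.2, -0.1, -2.7]
gripper_width: 0.0419
gripper_force: 60.9Traceback (most recent call last):
  File "<stdin>", line 4, in <module>
  File "h.py", line 25, in blob
    n,l,s,c=cv2.connectedComponentsWithStats(k); i=1+np.argmax(s[1:,4]); return c[i],s[i]
                                                     ~~~~~~~~~^^^^^^^^^
    return _wrapfunc(a, 'argmax', axis=axis, out=out, **kwds)
    return bound(*args, **kwds)
ValueError: attempt to get argmax of an empty sequence
```

Amber was not found in the top view, so it may be hidden by the wrist or lost. I need to look.

Run:
```python
from h import *
a,b=cv2.imread("pics/side7.png"),cv2.imread("pics/top7.png")
cv2.imwrite("pics/c7.png",np.hstack([cv2.resize(i[y:y+170,x:x+130],None,fx=3,fy=3) for i,x,y in((a,290,60),(b,350,90))]))
```

```text
(no output)
```

View pics/c7.png

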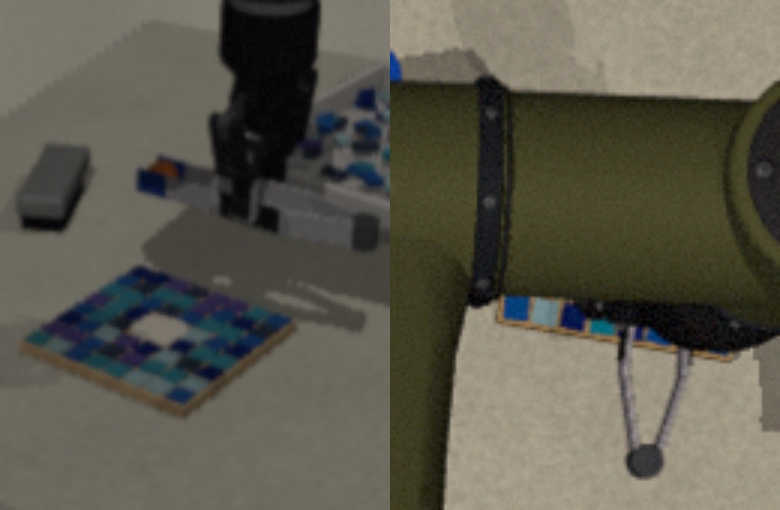

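The arm hides it from the top, but the side view shows the amber still in the jaws at about (344,116). I'll check its plan position from the side depth.

Run:
```python
from h import *
S=cam("side"); OR=((4,120,60),(20,255,255));BL=((105,150,40),(125,255,255))
b,s=blob(S,*OR,(335,105,360,125));p=depth(S,b)[0];print(b,s,p,"plane .172",plane(S,b,.172))
j,s=blob(S,*BL,(333,112,348,128));print(j,s,depth(S,j))
st=monitor.read_state();R=Ro.from_rotvec(st["ee_rot"]).as_matrix();print(st["position"],"pred amber",st["position"]+R@[-.0915,0,-.0],st["qvel"].round(4),st["gripper_force"])
```

```text
[344.47826087 115.65217391] [341 114   7   5  23] [ 0.59303321 -0.21669235  0.17176009] plane .172 [[ 0.5928033 -0.21622    0.172    ]]
[340.6  122.15] [337 119   8   6  20] [[ 0.59795806 -0.20540128  0.15754809]]
[ 0.5045583  -0.21235435  0.15636326] pred amber [ 0.59560546 -0.22144639  0.15637238] [-0.0037  0.002   0.0019  0.0001  0.0007  0.0001] 60.89633502590004
```

Amber is within about 6 mm of the spot (0.597, -0.222) in plan, with its underside near 0.15 m. It is still and firmly held, so I'm handing in.

```bash
python3 -c "
from rig import workorder
print(workorder.job_done())"
```

```text
the job is handed in; nothing more can be done
None
```

I handed the job in while holding: the amber nugget is pinched in the squeezed tongs about 15 cm up and roughly 6 mm from the bare spot's centre in plan; the hand-in call returned no verdict.

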